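# Refit the filter cover on the food-waste caddy

## Task

Put the loose green filter cover back on the white food-waste caddy: hook its yellow front lip under the edge of the slot in the caddy's top while the cover is tilted, then swing the cover down and press its rear end until the orange catch snaps over it and it lies flat and flush. Let go of it, and leave the other kitchen things where they are.

Things in the scene. Friction and masses are not known exactly. Their poses are not given: they have to be found in the camera images.
- caddy: White food-waste caddy, fixed, 200 mm (x) by 190 mm (y), flat deck 120 mm above the counter. Origin: centre of its underside; x points from the slot end (nearer the robot) to the catch end, z up. The fitted cover lies parallel to these axes with cover_lip at x -60, z 112 mm and cover_rear at x 57, z 112 mm, y 0; play 1.5 mm each way in x, 2 mm in y.
- bay (a point): Middle of the bay's mouth, at deck height, right above the caddy's origin (axes as the caddy's). The bay is 74 mm wide (y), open from x = -52 mm (edge of the slot's ledge) to x = 58.5 mm, with a black floor (the filter) 12 mm below the deck; from x = -20 mm to the slot its floor is 17 mm below the deck.
- slot_mouth (a point): Middle of the slot's mouth, under the edge of the light grey ledge at the bay's -x end: caddy x = -52 mm, y = 0, 7.5 mm below the deck (axes as the caddy's). The ledge is 4.5 mm thick, flush with the deck. The slot runs under it to a stop at x = -61.5 mm, over the bay's full width.
- latch (a joint): Orange sprung catch at the bay's +x end, 36 mm wide. 0 = closed, grows (m, to 0.009) as it is pushed to the caddy's +x. Its nose starts at x = 52 mm, 4.5 mm below the deck, and slopes back (30 deg from vertical) to 8 mm above it; it overhangs the fitted rear tab by 5 mm. Spring 2.4 N + 0.4 N/mm: pressing the cover past it takes about 10 to 20 N; its own weight leaves it tilted on the nose.
- latch_top (a point): Top of the orange catch's block, 7.5 mm above the deck, at caddy x = 66 mm, y = 0 when closed.
- cover: The loose green vented filter cover with its yellow lip. Origin: centre of the plate's length and width, at its underside; axes as cover_grip's.
- cover_grip (a point): Centre of the pull ridge on the loose green cover (about 90 g), the place to grasp: ridge 46 (x) by 12 (y) by 22 mm high. Cover's axes: -x towards its yellow lip, z up. It starts flat on the counter, ridge up. Plate 99.5 by 70 mm, top face 12 mm above its underside. This point is 23 mm above the underside, 42 mm from the plate's front edge, 57.5 mm from its rear edge.
- cover_lip (a point): Middle of the front edge of the cover's yellow lip: 52 mm ahead (-x) of cover_grip and 19 mm lower, 4 mm above the cover's underside. The lip is 52 mm wide (y), 4 mm thick and sticks out 10 mm in front of the 6 mm thick plate, below its level. Axes as the cover's.
- cover_rear (a point): Middle of the rear edge of the cover's rear tab, which the catch holds down: 65 mm behind (+x) cover_grip and 19 mm lower. The tab is 40 mm wide, 4 mm thick and sticks out 7.5 mm behind the plate. Press on the plate's flat top between the ridge and this end. Axes as the cover's.
- mug: Blue mug, 80 mm across, 90 mm high (bystander). Origin: centre of its underside.
- tea_tin: Red tea tin, 75 x 95 x 110 mm high (bystander). Origin: centre of its underside.
- jar: Glass jar with yellow cap, 70 mm across, 90 mm high (bystander). Origin: centre of its underside.
- soap: Green soap bottle, 62 mm across, 170 mm high (bystander). Origin: centre of its underside.
- spatula: Wooden-handled spatula lying on the counter (bystander).
There are look-alikes about, which are no part of the job. Leave any black, pink or red look-alike of the cover alone.

How it is judged:
By the outcome, as a careful person would: the job done as asked, in the order asked, and still so for the second after the job is handed in, with the robot touching nothing.
It also fails if it takes over 48 s, if anything falls off the work surface, if the arm or the gripper's body presses on something with over 40 N, if the wrist force passes 120 N, or if a joint passes its speed limit or range.

## Robot

A 6-joint arm with a two-finger parallel gripper is mounted at the origin on the work surface. World frame = base frame: x ahead of the robot, y to its left, z up, the work surface at z = 0. Lengths are in mm, angles in rad, forces in N, time in s.
With the tool pointing down it reaches from about 275 to 750 mm from the base axis. Payload 10.2 kg.
Tool frame: the origin (TCP) lies midway between the tips of the shut fingers; the grasp point (between the pads) lies 19 mm behind it; z points along the fingers, y is the line along which they close (so a half turn about z gives the same grasp; the last joint's range is limited). The gripper opens to 85 mm and grips with 20 to 120 N. Pads are 22 mm wide; open, the fingers measure 114 mm over their backs; the gripper's body (76 mm by 85 mm) begins 54 mm behind the grasp point. The pads swing forward as they close: fully open they stand 13 mm farther back than shut.
Start: joints at [0.932, 0.313, 1.498, -0, 1.331, -0.223], TCP at [212.072, 480.267, 231.294] pointing down, gripper open.
Joint ranges: [-2.94, 2.94], [-0.97, 2.17], [0.19, 2.56], [-1.23, 4.37], [0.02, 3.11], [-2.88, 2.88]. Speed limits (rad/s): [2.39, 2.39, 3.01, 3.14, 3.14, 3.14].

## Interface

Orientations are given as a unit quaternion [w, x, y, z].
In Python, from rig import ctrl gives the robot as it stands.
- The arm moves only by the tool send_rows, never from a script. Its argument "targets" is a list of rows, each an object with "offset": the shift along the world's x, y, z in cm, a list of three; "spin": the turn about the world's z in rad. A call has 1 to 8 rows; each row is the pose to reach, as a shift and turn from the pose commanded when the call began; what a row does not reach only later rows make up. A row lasts 1/12 s, in which the tool goes at most 41.7 mm and 7.16 degrees, less where a joint would pass 70% of its speed; a pose out of reach is approached as far as the arm can. A call with a gripper value outside its range is refused whole. "grip" is the opening, from 0 (shut) to 1 (fully open), set as the call begins (left out, the last holds). The fingers move at their own pace and stop on an object; "squeeze" is the grip in N (left out, the last holds). Time passes only in rows, so rows that repeat a pose let the fingers close. It gives the time, the measured TCP pose, the force, the opening and the grip force at its end, in the units of the state.
- ctrl.sense(): the state, without advancing time (a new reading comes with each control period).
- ctrl.capture(name): name is "side" or "top" or "wrist"; returns (picture, depth): 384x512x3 uint8, red, green, blue; 384x512 float32, mm along the optical axis (not along the pixel's ray), 0 where there is no reading.
- ctrl.calibration(name): a dict with "fx", "fy", "cx", "cy" (pixels), "view" (4x4, takes a point from world to camera coordinates); the wrist camera has in their place "mount" (4x4, takes a point from camera to tool coordinates, whose origin is the TCP and whose axes are the flange's). Camera axes: x right, y down, z forward; pixel columns grow to the right and rows downward; lengths in mm; the calibration is good to about 2 mm. A picture is of the moment at which its call begins: read the wrist's pose just before it. calibration takes no time and is no camera call.
- ctrl.finish_job(): hands the job in; it is judged then, once.
Trained networks look in the newest picture that a camera, given by its name, has taken for a name from the list of things; names that differ only in an ending like _2 or _b are one class to them, and where a whole thing is asked for, a point or a joint stands for the part that bears it (a point fixed in the world has none). Each returns a list of dicts, best first, with "conf" (0 to 1); they miss things now and then, are a little off and sometimes report something else, mostly with a low value. They report only what shows in the picture. A call takes as long as a camera call. They do not tell look-alikes from the thing itself.
- ctrl.search_frame(camera, query): "box" ([left, top, right, bottom] in pixels, round what is visible of it).
- ctrl.place_of(camera, query): "uv" ([column, row] in pixels: a listed point, or the origin of a listed thing).
The state is a dict: "time_s": time; "joints": joint angles; "dq": joint speeds; "tau": joint torques, N m; "eef_pos": TCP position; "ee_rot": TCP orientation; "force": force on the tool from outside, world axes, zero at the start; "wrist_torque": the same for the moment, N m; "grip_width": opening from 0.0 (shut) to 1.0 (fully open); "grip_force": force on a finger pad.
Only numpy, scipy, OpenCV 4.12 (cv2) and the standard library are available. Lean on these libraries where they do the work, as an engineer would, in place of code of your own. Each camera call takes 0.05 s, during which the arm holds its last target. There are 200 camera calls.

## Working session

There is one attempt and no reset: what is moved stays moved. The work goes in short steps, Python scripts to look and compute and a tool call to move; the robot and the scene stay as the last step left them, time stands still between calls to the robot, and variables do not carry over. Pictures are saved under pics/ and viewed, at most 11 in all, crops included, and the job is handed in when it is done.

Besides the shell and the picture viewer there is one more tool, called after "Call:" in YAML: its name, and indented under it one key for each argument. send_rows: Moves the arm, as the interface text tells. Its arguments: {"type":"object","properties":{"targets":{"type":"array"},"grip":{"type":"number"},"squeeze":{"type":"number"}},"required":["targets"]}

```bash
ls; mkdir -p pics; cat > h.py <<'E'
import numpy as np, cv2
from rig import ctrl
from scipy.spatial.transform import Rotation as R
def cap(n):
    s=ctrl.sense(); p,d=ctrl.capture(n); return s,p,d
def T(n,s):
    """camera->world"""
    c=ctrl.calibration(n)
    if 'view' in c: return c,np.linalg.inv(np.array(c['view']))
    q=s['ee_rot']; M=np.eye(4); M[:3,:3]=R.from_quat([q[1],q[2],q[3],q[0]]).as_matrix(); M[:3,3]=s['eef_pos']
    return c,M@np.array(c['mount'])
def cloud(n,s,d):
    c,M=T(n,s); v,u=np.mgrid[:d.shape[0],:d.shape[1]]
    P=np.stack([(u-c['cx'])/c['fx']*d,(v-c['cy'])/c['fy']*d,d],-1)
    W=P@M[:3,:3].T+M[:3,3]; W[d<=0]=np.nan; return W
E
python3 - <<'E'
from h import *
print(ctrl.sense())
ims=[]
for n in('top','side'):
    s,p,d=cap(n); W=cloud(n,s,d); np.save(f'pics/{n}.npy',W); cv2.imwrite(f'pics/{n}.png',p[...,::-1]); ims.append(p)
    for q in('caddy','bay','slot_mouth','latch_top','cover','cover_grip','cover_lip','cover_rear'):
        for r in ctrl.place_of(n,q):
            u,v=[int(round(x)) for x in r['uv']]
            print(n,q,round(r['conf'],2),u,v, W[v,u].round() if 0<=v<384 and 0<=u<512 else '')
cv2.imwrite('pics/both.png',cv2.resize(np.vstack(ims),None,fx=.78,fy=.78)[...,::-1])
E
```

```text
pics
{'time_s': 0.0, 'joints': array([ 9.31605720e-01,  3.13452068e-01,  1.49844796e+00, -2.79960956e-05,
        1.33100933e+00, -2.23410624e-01]), 'dq': array([-3.18065597e-05, -4.99229242e-04,  1.62850673e-04,  7.09430146e-04,
        6.31714793e-04, -2.17671497e-04]), 'tau': array([ 6.07522852e-04, -4.12253773e+01, -2.59748626e+01, -1.79537337e-04,
        4.03672631e-03,  3.66017173e-05]), 'eef_pos': array([211.91007895, 480.04276298, 230.7299292 ]), 'ee_rot': array([-2.62875033e-04,  2.06392477e-01,  9.78469065e-01, -6.03744565e-04]), 'force': array([ 0.78859225, -0.61140043,  0.10294371]), 'wrist_torque': array([ 0.04768404, -0.02578213,  0.01509188]), 'grip_force': 0.0, 'grip_width': 0.9999938111371234}
top caddy 0.75 328 211 [ 482. -273.    2.]
top caddy 0.57 195 178 [560. 128. 107.]
top bay 0.76 186 166 [594. 156. 110.]
top slot_mouth 0.95 182 184 [542. 165. 106.]
top slot_mouth 0.43 276 126 [ 719. -106.  111.]
top slot_mouth 0.19 196 145 [653. 126. 127.]
top latch_top 0.53 194 144 [655. 132. 131.]
top cover 0.81 341 190 [ 542. -307.   38.]
top cover 0.78 286 206 [ 491. -14
[... 934 characters left out ...]
5 308 272 [ 531. -311.   10.]
side cover 0.7 271 320 [ 337. -341.   10.]
side cover_grip 0.89 308 270 [ 532. -309.   17.]
side cover_grip 0.86 264 246 [ 491. -163.   34.]
side cover_grip 0.81 276 314 [ 351. -345.   30.]
side cover_grip 0.6 222 282 [ 312. -168.   33.]
side cover_lip 0.86 276 252 [ 516. -192.    8.]
side cover_lip 0.84 224 270 [ 356. -126.    3.]
side cover_lip 0.69 289 278 [ 479. -281.   -1.]
side cover_lip 0.66 294 317 [ 396. -376.   -4.]
side cover_lip 0.27 303 203 [ 715. -128.   33.]
side cover_rear 0.83 222 308 [ 268. -215.   -2.]
side cover_rear 0.73 329 263 [ 608. -331.    1.]
side cover_rear 0.72 249 322 [ 292. -300.    0.]
side cover_rear 0.56 241 246 [458. -95.  -0.]
```

View pics/top.png

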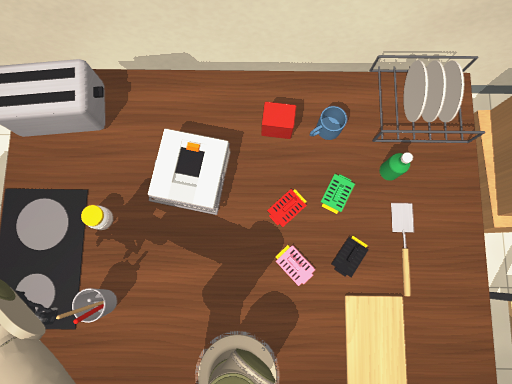

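View pics/side.png

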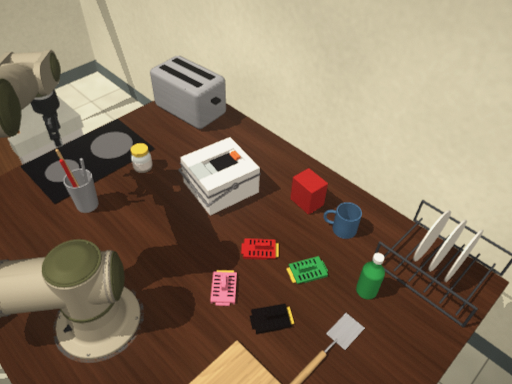

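Candidates in the top view are red (286,208), green (338,193), pink (295,265) and black (350,256). Only the green one with a yellow lip fits, so I'll confirm it in a crop. The caddy is at about (189,170), with its orange catch at (194,146).

```bash
python3 - <<'E'
from h import *
p=cv2.imread('pics/top.png'); W=np.load('pics/top.npy')
cv2.imwrite('pics/crop.png',cv2.resize(p[165:225,260:370],None,fx=6,fy=6,interpolation=cv2.INTER_CUBIC))
h=cv2.cvtColor(p,cv2.COLOR_BGR2HSV).astype(int)
def m(lo,hi,box,smin=120):
    u0,v0,u1,v1=box; k=np.zeros(h.shape[:2],bool); k[v0:v1,u0:u1]=1
    return k&(h[...,0]>=lo)&(h[...,0]<=hi)&(h[...,1]>smin)&(h[...,2]>60)
g=W[m(45,80,(315,170,360,218))]; y=W[m(22,34,(315,195,345,218))]; o=W[m(5,18,(180,138,205,155))]
for n,a in(('green',g),('yellow',y),('orange',o)): print(n,len(a),np.nanmean(a,0).round(1))
(c,s,a)=cv2.minAreaRect(g[:,:2].astype(np.float32)); print(c,s,a)
w=W[120:215,145:235].reshape(-1,3); w=w[(w[:,2]>112)&(w[:,2]<128)]
print('deck',cv2.minAreaRect(w[:,:2].astype(np.float32)),np.median(w[:,2]))
E
```

```text
green 680 [ 541.5 -301.9   13.8]
yellow 57 [ 490.2 -278.5    6.2]
orange 66 [645.1 136.4 123.6]
(541.2232055664062, -305.0133972167969) (66.28116607666016, 108.80269622802734) 60.250389099121094
deck ((588.5806274414062, 149.32168579101562), (191.4674072265625, 201.74488830566406), 79.0863037109375) 120.01918062989967
```

View pics/crop.png

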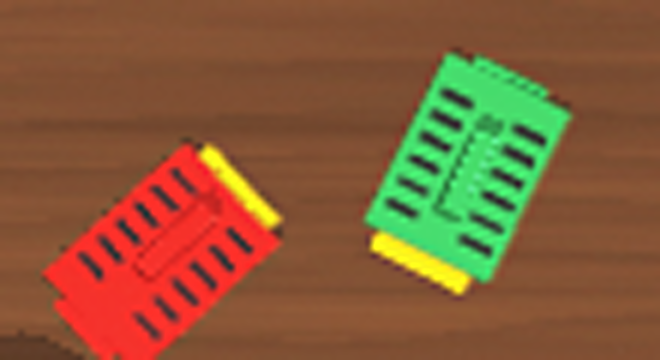

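Call:
send_rows:
  targets:
    - {"offset": [4, -4, 1], "spin": 0}
    - {"offset": [8, -7, 2], "spin": 0}
    - {"offset": [11, -10, 3], "spin": 0}
    - {"offset": [14, -13, 4], "spin": 0}
    - {"offset": [17, -16, 5], "spin": 0}
    - {"offset": [20, -19, 6], "spin": 0}
    - {"offset": [23, -22, 7], "spin": 0}
    - {"offset": [25, -24, 7], "spin": 0.1}
  grip: 1

```text
time_s: 1.57
eef_pos: [448.8, 253.2, 299.9]
ee_rot: [0.001, 0.157, 0.988, 0.0]
force: [0.3, 0.2, -0.5]
grip_width: 1.0
grip_force: 0.0
```

The crop shows the green cover with its yellow lip at lower left, crop (420,262), and its rear tab at upper right, (510,75). It is upright and is the one meant. Next is a close look at the caddy from the wrist.

Call:
send_rows:
  targets:
    - {"offset": [4, -3, 0], "spin": 0.05}
    - {"offset": [8, -6, 0], "spin": 0.1}
    - {"offset": [11, -9, 0], "spin": 0.13}
    - {"offset": [11, -10, 0], "spin": 0.13}
    - {"offset": [11, -10, 0], "spin": 0.13}

```text
time_s: 1.98
eef_pos: [559.9, 150.7, 297.5]
ee_rot: [-0.001, 0.095, 0.995, -0.001]
force: [0.1, 0.7, -0.2]
grip_width: 0.998
grip_force: 0.0
```

```bash
python3 - <<'E'
from h import *
s,p,d=cap('wrist'); W=cloud('wrist',s,d); np.save('pics/w1.npy',W); cv2.imwrite('pics/w1.png',p[...,::-1])
print(s['eef_pos'],s['ee_rot'],s['joints'],s['time_s'], ctrl.calibration('wrist'))
for q in('bay','slot_mouth','latch_top'):
    for r in ctrl.place_of('wrist',q):
        u,v=[int(round(x)) for x in r['uv']]; print(q,round(r['conf'],2),u,v,W[v,u].round())
E
```

```text
[559.85584252 150.67136187 297.4646117 ] [-5.20616400e-04  9.51394099e-02  9.95463632e-01 -6.16331307e-04] [ 6.14057144e-02  4.03604916e-01  1.20038521e+00 -1.05561781e-03
  1.53882338e+00 -1.31878911e+00] 1.9833 {'fx': 304.0651944925072, 'fy': 304.0651944925072, 'cx': 255.87356943400044, 'cy': 189.8943500106759, 'mount': array([[ 6.63980368e-04, -9.61224224e-01, -2.75767203e-01,
         6.87768283e+01],
       [ 9.99999614e-01,  4.79622544e-04,  7.35966065e-04,
        -7.76915638e-01],
       [-5.75164241e-04, -2.75767586e-01,  9.61224172e-01,
        -1.42075180e+02],
       [ 0.00000000e+00,  0.00000000e+00,  0.00000000e+00,
         1.00000000e+00]])}
bay 0.69 259 195 [593. 147. 106.]
slot_mouth 0.78 260 148 [540. 158. 103.]
latch_top 0.71 258 255 [656. 134. 128.]
```

View pics/w1.png

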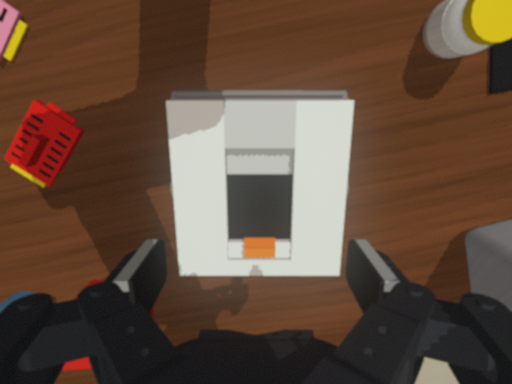

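The caddy is clear in the wrist view: ledge edge near (260,150), black floor around (260,205), orange catch at (259,247). I'll fit its pose from the cloud.

```bash
python3 - <<'E'
from h import *
W=np.load('pics/w1.npy'); p=cv2.imread('pics/w1.png'); h=cv2.cvtColor(p,cv2.COLOR_BGR2HSV)
w=W.reshape(-1,3); dk=(np.abs(W[...,2]-120)<4)&(W[...,1]>40)&(W[...,1]<260)&(W[...,0]<710)
print('deck z',np.nanmedian(W[dk][:,2]),cv2.minAreaRect(W[dk][:,:2].astype(np.float32)))
o=W[(h[...,0]>5)&(h[...,0]<18)&(h[...,1]>150)&(W[...,2]>110)&(np.hypot(W[...,0]-650,W[...,1]-140)<40)]
print('orange',len(o),np.median(o,0),cv2.minAreaRect(o[:,:2].astype(np.float32)))
b=W[(p.max(2)<70)&(np.hypot(W[...,0]-600,W[...,1]-147)<70)&(W[...,2]<114)&(W[...,2]>90)]
print('floor',len(b),np.median(b,0),cv2.minAreaRect(b[:,:2].astype(np.float32)))
# recess (anything lower than the deck by >6) in caddy frame
yaw=-0.20; c=np.array([590.5,148]); d=W[...,:2]-c
x=d@[np.cos(yaw),np.sin(yaw)]; y=d@[-np.sin(yaw),np.cos(yaw)]
r=(W[...,2]<114)&(W[...,2]>95)&(np.abs(x)<75)&(np.abs(y)<60)
print('recess x',np.percentile(x[r],[1,99]),'y',np.percentile(y[r],[1,99]), cv2.minAreaRect(W[r][:,:2].astype(np.float32)))
k=dk&(np.abs(x)<80)
for sgn in(1,-1):
  pts=[(a+2.5,np.percentile((sgn*y)[dk&(x>a)&(x<a+5)],99)) for a in range(-80,80,5)]; print('edge',sgn,np.polyfit(*zip(*pts),1))
for sgn in(1,-1):
  pts=[(a+2.5,np.percentile((sgn*x)[dk&(y>a)&(y<a+5)],99)) for a in range(-80,80,5)]; print('xedge',sgn,np.polyfit(*zip(*pts),1))
E
```

```text
deck z 119.3311833102037 ((588.061767578125, 147.76515197753906), (190.5469512939453, 199.57618713378906), 79.11585235595703)
orange 582 [646.17612824 136.77839113 126.10661804] ((648.6295166015625, 136.46205139160156), (34.55864334106445, 20.678346633911133), 79.04345703125)
floor 2783 [606.40882206 150.14832017 107.31554871] ((606.6515502929688, 146.04623413085938), (67.86321258544922, 73.91340637207031), 79.42142486572266)
recess x [-50.8540917   56.88771327] y [-37.67760211  36.20299484] ((601.325927734375, 145.29217529296875), (74.31929779052734, 127.14459991455078), 79.13736724853516)
edge 1 [1.18113487e-02 9.28220866e+01]
edge -1 [-1.06404161e-02  9.41193533e+01]
xedge 1 [-1.16421566e-02  9.50879670e+01]
xedge -1 [1.00654053e-02 1.01570418e+02]
```

Call:
send_rows:
  targets:
    - {"offset": [-0.5, -4, -0.5], "spin": 0}
    - {"offset": [-1, -8, -1], "spin": 0}
    - {"offset": [-2, -12, -2], "spin": 0}
    - {"offset": [-3, -16, -3], "spin": -0.05}
    - {"offset": [-4, -20, -4], "spin": -0.1}
    - {"offset": [-4, -24, -5], "spin": -0.15}
    - {"offset": [-4, -28, -5], "spin": -0.2}
    - {"offset": [-4, -32, -6], "spin": -0.25}

```text
time_s: 2.85
eef_pos: [517.6, -166.2, 240.2]
ee_rot: [0.002, 0.217, 0.976, -0.0]
force: [0.9, 0.6, 0.3]
grip_width: 1.002
grip_force: 0.0
```

Call:
send_rows:
  targets:
    - {"offset": [0, -4, 0], "spin": 0}
    - {"offset": [0, -8, 0], "spin": 0}
    - {"offset": [0, -12, -1], "spin": 0}
    - {"offset": [0, -12, -1.5], "spin": 0}
    - {"offset": [0, -12.5, -2], "spin": 0}
    - {"offset": [0, -12.5, -2], "spin": 0}

```text
time_s: 3.35
eef_pos: [517.5, -289.5, 217.8]
ee_rot: [-0.001, 0.216, 0.976, 0.0]
force: [0.0, 0.3, -0.7]
grip_width: 1.0
grip_force: 0.0
```

```bash
python3 - <<'E'
from h import *
s,p,d=cap('wrist'); W=cloud('wrist',s,d); np.save('pics/w2.npy',W); cv2.imwrite('pics/w2.png',p[...,::-1])
print(s['eef_pos'],s['ee_rot'],s['time_s'])
for q in('cover','cover_grip','cover_lip','cover_rear'):
    for r in ctrl.place_of('wrist',q):
        u,v=[int(round(x)) for x in r['uv']]; print(q,round(r['conf'],2),u,v,W[min(v,383),min(u,511)].round())
h=cv2.cvtColor(p,cv2.COLOR_RGB2HSV); N=np.hypot(W[...,0]-540,W[...,1]+300)<100
g=W[(h[...,0]>45)&(h[...,0]<80)&(h[...,1]>100)&N]; y=W[(h[...,0]>22)&(h[...,0]<34)&(h[...,1]>150)&N]
print('yellow',np.median(y,0),cv2.minAreaRect(y[:,:2].astype(np.float32)))
pl=g[np.abs(g[:,2]-12)<4]; rd=g[g[:,2]>28]
for a in(g,pl,rd): print(len(a),np.median(a,0),cv2.minAreaRect(a[:,:2].astype(np.float32)))
E
```

```text
[ 517.50738794 -289.48843296  217.77161052] [-6.86362360e-04  2.15802769e-01  9.76436649e-01  4.04994113e-04] 3.35
cover 0.83 363 88 [ 489. -152.   24.]
cover 0.78 146 36 [ 351. -333.   28.]
cover 0.72 252 181 [ 529. -300.   33.]
cover_grip 0.94 147 39 [ 354. -334.   26.]
cover_grip 0.77 365 92 [ 492. -155.   33.]
cover_grip 0.66 252 180 [ 528. -299.   34.]
cover_grip 0.57 452 268 [ 715. -133.   49.]
cover_lip 0.96 259 129 [ 483. -270.   -2.]
cover_lip 0.9 148 92 [ 394. -365.    5.]
cover_lip 0.77 338 137 [ 531. -189.   -1.]
cover_lip 0.44 252 183 [ 531. -300.   34.]
cover_rear 0.7 390 33 [450. -99.  -0.]
cover_rear 0.57 254 228 [ 594. -328.   -1.]
yellow [ 490.47194414 -276.8889911     5.29950768] ((499.75799560546875, -253.18621826171875), (104.53248596191406, 14.867552757263184), 68.8555908203125)
4681 [ 537.63998723 -301.99359598   11.42818233] ((543.2095336914062, -306.74114990234375), (78.64326477050781, 111.18074035644531), 63.569862365722656)
3941 [ 538.13713357 -302.11870424   11.35569128] ((539.3104858398438, -302.045654296875), (69.3417739868164, 99.91924285888672), 63.47934341430664)
497 [ 527.37326782 -299.8152455    33.44160324] ((521.8065795898438, -304.57159423828125), (56.19927978515625, 43.43830108642578), 30.760364532470703)
```

View pics/w2.png

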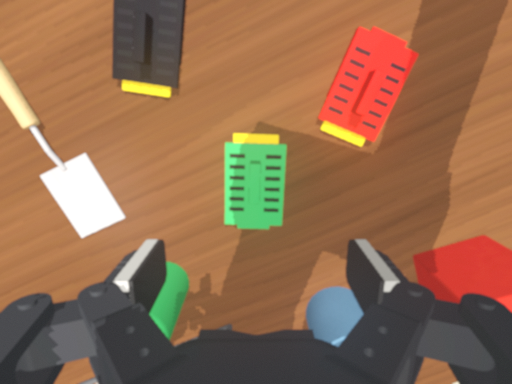

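The wrist view shows the green cover with its lip at (257,137) towards the robot. The plate fits 69×100 mm with yaw -26.5°, which matches the given sizes, and the grip point works out to about (532,-299). I'll grasp it there.

Call:
send_rows:
  targets:
    - {"offset": [0.7, -0.4, -4], "spin": -0.02}
    - {"offset": [1.5, -0.9, -8], "spin": -0.026}
    - {"offset": [1.5, -0.9, -12], "spin": -0.026}
    - {"offset": [1.5, -0.9, -15.5], "spin": -0.026}
    - {"offset": [1.5, -0.9, -18], "spin": -0.026}
    - {"offset": [1.5, -0.9, -19.5], "spin": -0.026}
    - {"offset": [1.5, -0.9, -20.1], "spin": -0.026}
    - {"offset": [1.5, -0.9, -20.1], "spin": -0.026}

```text
time_s: 4.27
eef_pos: [532.4, -298.5, 17.0]
ee_rot: [-0.001, 0.229, 0.974, 0.0]
force: [0.4, 0.5, 0.2]
grip_width: 1.002
grip_force: 0.0
```

Call:
send_rows:
  targets:
    - {"offset": [0, 0, 0], "spin": 0}
    - {"offset": [0, 0, 0], "spin": 0}
    - {"offset": [0, 0, 0], "spin": 0}
    - {"offset": [0, 0, 0], "spin": 0}
    - {"offset": [0, 0, 0], "spin": 0}
    - {"offset": [0, 0, 0], "spin": 0}
    - {"offset": [0, 0, 0], "spin": 0}
    - {"offset": [0, 0, 0], "spin": 0}
  grip: 0
  squeeze: 30

```text
time_s: 4.93
eef_pos: [532.7, -299.4, 18.1]
ee_rot: [0.0, 0.229, 0.973, -0.0]
force: [-0.9, 0.1, 5.2]
grip_width: 0.131
grip_force: 31.1
```

Call:
send_rows:
  targets:
    - {"offset": [0, 0, 2], "spin": 0}
    - {"offset": [0, 0, 6], "spin": 0}
    - {"offset": [0, 0, 10], "spin": 0}
    - {"offset": [0, 0, 14], "spin": 0}
    - {"offset": [0, 0, 18], "spin": 0}
    - {"offset": [0, 0, 20], "spin": 0}

```text
time_s: 5.43
eef_pos: [533.3, -299.7, 222.8]
ee_rot: [0.003, 0.229, 0.973, -0.001]
force: [0.4, -0.4, 0.4]
grip_width: 0.134
grip_force: 30.4
```

```bash
python3 - <<'E'
from h import *
s,p,d=cap('wrist'); W=cloud('wrist',s,d); cv2.imwrite('pics/w3.png',p[...,::-1])
print(s['eef_pos'],s['ee_rot'],s['time_s'])
h=cv2.cvtColor(p,cv2.COLOR_RGB2HSV); N=np.hypot(W[...,0]-530,W[...,1]+300)<100
g=W[(h[...,0]>45)&(h[...,0]<80)&(h[...,1]>100)&N&(W[...,2]>150)]
c,s2,a=cv2.minAreaRect(g[:,:2].astype(np.float32));print(len(g),np.median(g,0),c,s2,a)
A=np.c_[g[:,:2]-np.array([532,-299]),np.ones(len(g))]; print(np.linalg.lstsq(A,g[:,2],rcond=None)[0])
E
```

```text
[ 533.2824084  -299.74867203  222.84739586] [ 0.00282422  0.22879424  0.97346965 -0.001433  ] 5.4333
13753 [ 518.3906222  -296.15648328  216.2896421 ] (541.5301513671875, -308.6991271972656) (77.9109115600586, 108.05416107177734) 63.63999938964844
[ 4.11283160e-02 -8.94384743e-02  2.22293668e+02]
```

View pics/w3.png

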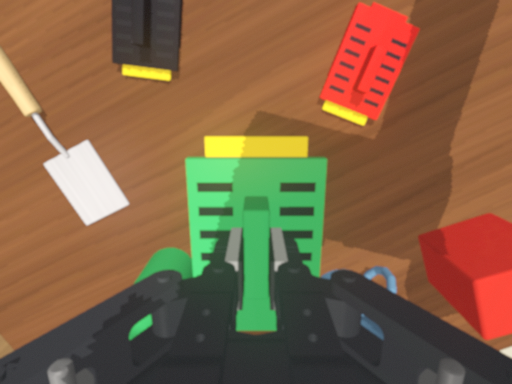

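The cover is held squarely by the ridge: lip at (256,147), ridge between the pads. Now to the slot end of the caddy, where I'll rest the rear tab on the deck edge and lower so the cover pivots lip-down in the grip.

Call:
send_rows:
  targets:
    - {"offset": [-0.5, 2.5, 0], "spin": 0}
    - {"offset": [-1, 6, 0], "spin": 0}
    - {"offset": [-1.5, 10, 0], "spin": 0.03}
    - {"offset": [-2.5, 14, 0], "spin": 0.08}
    - {"offset": [-3.5, 18, 0], "spin": 0.13}
    - {"offset": [-4.5, 22, 0], "spin": 0.18}
    - {"offset": [-5, 26, 0], "spin": 0.23}
    - {"offset": [-6, 30, 0], "spin": 0.272}

```text
time_s: 6.15
eef_pos: [471.9, 2.5, 217.3]
ee_rot: [-0.0, 0.094, 0.996, 0.0]
force: [0.2, -0.8, -1.2]
grip_width: 0.127
grip_force: 30.4
```

Call:
send_rows:
  targets:
    - {"offset": [-0.5, 4, 0], "spin": 0}
    - {"offset": [-1, 8, 0], "spin": 0}
    - {"offset": [-2, 12, -1], "spin": 0}
    - {"offset": [-2.2, 15, -2], "spin": 0}
    - {"offset": [-2.2, 17, -3], "spin": 0}
    - {"offset": [-2.2, 17.4, -4], "spin": 0}
    - {"offset": [-2.2, 17.4, -5], "spin": 0}
    - {"offset": [-2.2, 17.4, -5], "spin": 0}

```text
time_s: 6.82
eef_pos: [449.6, 174.0, 165.5]
ee_rot: [-0.002, 0.095, 0.995, -0.001]
force: [-0.1, 0.9, -1.4]
grip_width: 0.134
grip_force: 30.4
```

```bash
python3 - <<'E'
from h import *
for n in('side','wrist'):
    s,p,d=cap(n); cv2.imwrite(f'pics/{n}4.png',p[...,::-1]); W=cloud(n,s,d); np.save(f'pics/{n}4.npy',W)
print(s['eef_pos'],s['ee_rot'],s['time_s'])
yaw=-.19; c=np.array([588.6,147.7]); dd=W[...,:2]-c
x=dd@[np.cos(yaw),np.sin(yaw)]; y=dd@[-np.sin(yaw),np.cos(yaw)]
e=np.array(s['eef_pos'][:2])-c; print('tcp caddy', e@[np.cos(yaw),np.sin(yaw)], e@[-np.sin(yaw),np.cos(yaw)])
h=cv2.cvtColor(p,cv2.COLOR_RGB2HSV)
G=(h[...,0]>45)&(h[...,0]<80)&(h[...,1]>100)&(W[...,2]>140)&(abs(y)<50)
P=G&(abs(y)>14)
A=np.c_[x[P]+140,y[P],np.ones(P.sum())]; print('plate z=',np.linalg.lstsq(A,W[...,2][P],rcond=None)[0],P.sum())
Y=(h[...,0]>22)&(h[...,0]<34)&(h[...,1]>150)&(W[...,2]>130)&(abs(y)<50)
for n,m in(('plate',P),('lip',Y)): print(n,np.percentile(x[m],[1,50,99]).round(1),np.percentile(y[m],[1,50,99]).round(1),np.median(W[...,2][m]))
E
```

```text
[450.20750203 173.7593982  166.63659265] [-1.14010885e-03  9.52171784e-02  9.95455792e-01 -3.93021462e-04] 6.8667
tcp caddy -140.82356826454924 -0.5462148460699687
plate z= [ 1.59368694e-02 -1.45759896e-03  1.60834180e+02] 6560
plate [-183.3 -160.6 -121. ] [-35.8 -15.4  33.1] 160.03431714524288
lip [-193.4 -188.5 -183.3] [-26.9  -1.6  24.1] 154.0429412375823
```

Call:
send_rows:
  targets:
    - {"offset": [0, 0.13, -1.5], "spin": 0}
    - {"offset": [0, 0.13, -2.6], "spin": 0}
    - {"offset": [0, 0.13, -3.0], "spin": 0}
    - {"offset": [0, 0.13, -3.4], "spin": 0}
    - {"offset": [0, 0.13, -3.7], "spin": 0}

```text
time_s: 7.33
eef_pos: [450.3, 175.6, 132.0]
ee_rot: [-0.0, 0.095, 0.995, 0.0]
force: [-12.3, -0.2, 15.1]
grip_width: 0.134
grip_force: 33.6
```

Call:
send_rows:
  targets:
    - {"offset": [0, 0, -0.3], "spin": 0}
    - {"offset": [0, 0, -0.6], "spin": 0}
    - {"offset": [0, 0, -0.9], "spin": 0}
    - {"offset": [0, 0, -1.0], "spin": 0}

```text
time_s: 7.67
eef_pos: [449.4, 175.8, 121.9]
ee_rot: [-0.001, 0.095, 0.995, -0.0]
force: [-14.1, 0.5, 13.7]
grip_width: 0.13
grip_force: 37.0
```

```bash
cat > m.py <<'E'
from h import *
import sys
s,p,d=cap('wrist'); cv2.imwrite('pics/%s.png'%sys.argv[1],p[...,::-1]); W=cloud('wrist',s,d)
print(s['eef_pos'],s['force'],s['grip_width'],s['time_s'])
yaw=-.19; c=np.array([588.6,147.7]); dd=W[...,:2]-c
x=dd@[np.cos(yaw),np.sin(yaw)]; y=dd@[-np.sin(yaw),np.cos(yaw)]
e=np.array(s['eef_pos'][:2])-c; ex=e@[np.cos(yaw),np.sin(yaw)]; print('tcp caddy',ex, e@[-np.sin(yaw),np.cos(yaw)])
h=cv2.cvtColor(p,cv2.COLOR_RGB2HSV); z0=float(sys.argv[2])
G=(h[...,0]>45)&(h[...,0]<80)&(h[...,1]>100)&(W[...,2]>z0)&(abs(y)<50)
P=G&(abs(y)>14)
A=np.c_[x[P]-ex,y[P],np.ones(P.sum())]; print('plate z(dx,y,1)=',np.linalg.lstsq(A,W[...,2][P],rcond=None)[0].round(3),P.sum())
Y=(h[...,0]>22)&(h[...,0]<34)&(h[...,1]>150)&(W[...,2]>z0)&(abs(y)<50)
for n,m in(('plate',P),('lip',Y)):
  if m.sum()>20: print(n,np.percentile(x[m],[1,50,99]).round(1),np.percentile(y[m],[1,50,99]).round(1),np.percentile(W[...,2][m],[2,50,98]).round(1))
E
python3 m.py w5 60
```

```text
[449.3523509  175.77100923 121.85960003] [-14.08276346   0.51665216  13.67755533] 0.12972327871590272 7.6667
tcp caddy -142.04324092636693 1.267692812214566
plate z(dx,y,1)= [ 3.49000e-01 -2.00000e-03  1.18483e+02] 6259
plate [-180.1 -157.6 -125.3] [-34.1  14.4  34.9] [104.9 112.6 123.6]
lip [-188.  -183.9 -179.9] [-25.1   0.1  25.8] [95.4 97.4 99.5]
```

The cover is now tilted 19° lip-down and centred in y. I'll carry it over the bay.

Call:
send_rows:
  targets:
    - {"offset": [0, 0, 2.5], "spin": 0}
    - {"offset": [0, 0, 5.5], "spin": 0}
    - {"offset": [3.5, -0.7, 6.5], "spin": 0}
    - {"offset": [7.2, -1.4, 6.5], "spin": 0}
    - {"offset": [10.8, -2.1, 6.5], "spin": 0}
    - {"offset": [13.5, -2.6, 5.5], "spin": 0}
    - {"offset": [14.1, -2.7, 4], "spin": 0}
    - {"offset": [14.1, -2.7, 3.5], "spin": 0}

```text
time_s: 8.38
eef_pos: [592.5, 147.4, 153.9]
ee_rot: [-0.001, 0.096, 0.995, -0.0]
force: [0.5, 0.1, -1.5]
grip_width: 0.13
grip_force: 34.9
```

```bash
python3 m.py w6 121
```

```text
[592.47422008 147.4458658  153.85382292] [ 0.46254685  0.05839863 -1.47846959] 0.1300455979549293 8.3833
tcp caddy 3.852496027715739 0.48212006574177035
plate z(dx,y,1)= [ 3.40000e-01 -1.00000e-03  1.50299e+02] 6010
plate [-34.1 -11.9  20.5] [-34.3 -14.2  33.9] [137.2 144.6 155.2]
lip [-41.6 -37.8 -34. ] [-25.3  -0.6  24.6] [127.9 129.7 131.6]
```

View pics/w6.png

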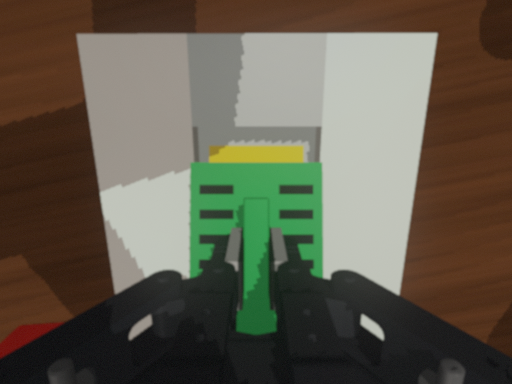

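The lip front edge is at (257,147), inside the bay just behind the ledge edge at row 127, and the cover is centred between the bay walls at columns 193 and 322. I'll measure the ledge edge from here.

```bash
python3 - <<'E'
from h import *
s=ctrl.sense(); c,M=T('wrist',s)
def hit(u,v,z):
    r=M[:3,:3]@np.array([(u-c['cx'])/c['fx'],(v-c['cy'])/c['fy'],1]); return M[:3,3]+r*(z-M[2,3])/r[2]
yaw=-.19;o=np.array([588.6,147.7])
for n,u,v,z in(('ledge',258,127,120),('lwall',194,130,120),('rwall',321,130,120),('lip',257,147,127.5),('deckfar L',78,33,120),('deckfar R',437,33,120)):
    d=hit(u,v,z)[:2]-o; print(n,d@[np.cos(yaw),np.sin(yaw)],d@[-np.sin(yaw),np.cos(yaw)])
p=cv2.imread('pics/w6.png'); print(p[118:150,225].max(1), p[118:150,280].max(1)); print(p[134,185:205].max(1),p[134,312:330].max(1))
E
```

```text
ledge -53.18850231153846 1.4081988621699857
lwall -51.53020291319033 -35.05796043731466
rwall -51.490575031721406 37.30443224859381
lip -42.85529015461375 0.820026955322569
deckfar L -101.6888279658532 -93.14754186785592
deckfar R -101.5689856216269 95.27864432506462
[130 131 130 130 130 130 130 129 129 131 129 129 129 131 130 132 130 129
 130 129 128 129 129 129 130 130 136 153 171 182 189 191] [174 173 175 173 173 173 174 169 154 139 133 132 132 132 133 131 132 132
 132 131 132 138 151 164 168 171 174 182 189 191 191 192]
[156 155 154 156 154 154 149 131 108  97  96  98 106 118 127 128 128 129
 129 129] [132 132 130 125 116 113 112 114 134 169 189 196 196 197 197 196 196 196]
```

Call:
send_rows:
  targets:
    - {"offset": [0.01, 0.05, -0.8], "spin": 0}
    - {"offset": [0.01, 0.05, -1.7], "spin": 0}
    - {"offset": [-0.2, 0.1, -1.7], "spin": 0}
    - {"offset": [-0.6, 0.17, -1.7], "spin": 0}
    - {"offset": [-1.0, 0.25, -1.7], "spin": 0}
    - {"offset": [-1.4, 0.32, -1.7], "spin": 0}

```text
time_s: 8.93
eef_pos: [577.3, 152.5, 139.3]
ee_rot: [0.001, 0.095, 0.996, 0.0]
force: [4.8, -1.2, -4.4]
grip_width: 0.131
grip_force: 34.4
```

```bash
python3 m.py w7 104
```

```text
[577.29771176 152.46600786 139.34365807] [ 4.82543711 -1.23402034 -4.44528777] 0.1306020433175273 8.9333
tcp caddy -11.998997898471218 2.5457022364837614
plate z(dx,y,1)= [3.50000e-01 1.00000e-03 1.35692e+02] 6036
plate [-49.7 -27.5   4.6] [-32.5  15.7  35.9] [122.3 129.9 140.8]
lip [-50.6 -50.1 -49.6] [-23.    1.4  26.3] [114.6 115.9 116.9]
```

View pics/w7.png

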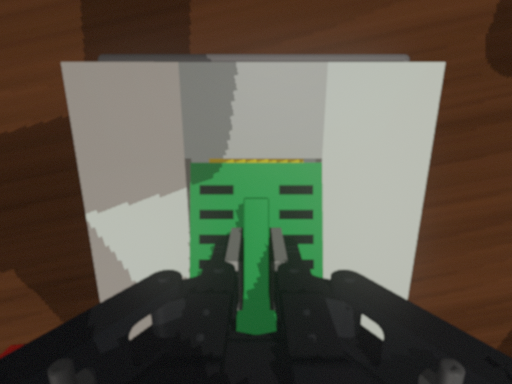

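The lip is under the ledge, with only a sliver showing at row 160, and the cover is centred between the walls at columns 187 and 325. I'll push in slightly, then swing down partway in the grip.

Call:
send_rows:
  targets:
    - {"offset": [-0.05, 0, -0.15], "spin": 0}
    - {"offset": [-0.2, 0.03, -0.2], "spin": 0}
    - {"offset": [-0.2, 0.03, -0.4], "spin": 0}
    - {"offset": [-0.15, 0.02, -0.6], "spin": 0}
    - {"offset": [-0.05, 0.01, -0.8], "spin": 0}

```text
time_s: 9.4
eef_pos: [577.1, 152.4, 130.8]
ee_rot: [-0.0, 0.095, 0.995, 0.0]
force: [-0.3, -0.6, 6.1]
grip_width: 0.136
grip_force: 35.9
```

```bash
python3 m.py w8 104
```

```text
[577.09928247 152.36366021 130.78629333] [-0.3269894  -0.55852311  6.14618746] 0.13589977847253826 9.4
tcp caddy -12.17452703709226 2.407721269727029
plate z(dx,y,1)= [ 3.20000e-01 -1.00000e-03  1.27475e+02] 6016
plate [-50.3 -28.    4.7] [-32.7  15.6  35.9] [115.  122.1 132.1]
```

Call:
send_rows:
  targets:
    - {"offset": [-0.1, 0.02, -0.2], "spin": 0}
    - {"offset": [-0.1, 0.02, -0.4], "spin": 0}
    - {"offset": [0, 0, -0.6], "spin": 0}
    - {"offset": [0.05, 0, -0.7], "spin": 0}

```text
time_s: 9.78
eef_pos: [580.2, 151.8, 126.0]
ee_rot: [0.004, 0.095, 0.995, 0.0]
force: [6.6, -2.7, 12.1]
grip_width: 0.135
grip_force: 37.0
```

```bash
python3 m.py w9 104
```

```text
[580.17479433 151.8072054  126.00921284] [ 6.62257326 -2.74933211 12.05451644] 0.13476607527469617 9.7833
tcp caddy -9.049269925229355 2.4421180596041574
plate z(dx,y,1)= [  0.229   0.    123.659] 6425
plate [-49.7 -27.    8. ] [-32.8  15.4  36. ] [113.9 119.2 126.9]
```

Call:
send_rows:
  targets:
    - {"offset": [0, 0, 0], "spin": 0}
    - {"offset": [0, 0, 0], "spin": 0}
    - {"offset": [0, 0, 0], "spin": 0}
    - {"offset": [0, 0, 1.5], "spin": 0}
    - {"offset": [0, 0, 4], "spin": 0}
    - {"offset": [0, 0, 7], "spin": 0}
    - {"offset": [-2, 0.4, 9], "spin": 0}
    - {"offset": [-2, 0.4, 9], "spin": 0}
  grip: 0.4

```text
time_s: 10.5
eef_pos: [557.1, 157.3, 217.9]
ee_rot: [0.003, 0.094, 0.996, 0.001]
force: [-0.6, 0.4, 0.5]
grip_width: 0.405
grip_force: 0.0
```

```bash
python3 m.py w10 104
```

```text
[557.12388604 157.26483093 217.8512659 ] [-0.56537194  0.43534738  0.47271414] 0.40468179295951723 10.5
tcp caddy -32.71608061558536 3.4481603830624694
plate z(dx,y,1)= [1.08000e-01 3.00000e-02 1.22091e+02] 4180
plate [-49.2  -8.5  51.3] [-32.4  16.3  35.5] [114.4 122.3 220.4]
```

View pics/w10.png

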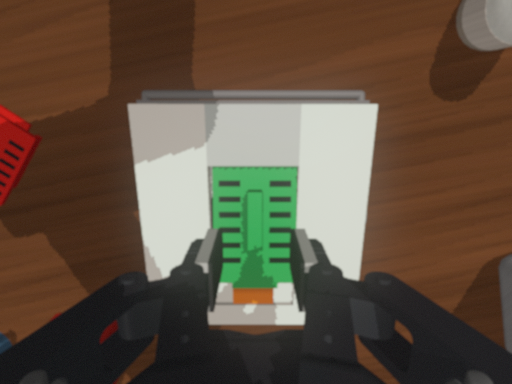

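The lip is fully hidden under the ledge at row 167, and the tab rests on the orange catch at (253,295). Next I'll close the fingers and press the plate between the ridge and the rear.

Call:
send_rows:
  targets:
    - {"offset": [3, -0.7, 0], "spin": 0}
    - {"offset": [6.5, -1.5, 0], "spin": 0}
    - {"offset": [6.6, -1.5, 0], "spin": 0}
    - {"offset": [6.6, -1.5, -2], "spin": 0}
    - {"offset": [6.6, -1.5, -4.5], "spin": 0}
    - {"offset": [6.6, -1.5, -7], "spin": 0}
    - {"offset": [6.6, -1.5, -8], "spin": 0}
    - {"offset": [6.6, -1.5, -8.3], "spin": 0}
  grip: 0

```text
time_s: 11.22
eef_pos: [622.5, 141.3, 127.9]
ee_rot: [-0.002, 0.095, 0.995, -0.0]
force: [-0.1, -0.6, 1.2]
grip_width: 0.003
grip_force: 0.0
```

Call:
send_rows:
  targets:
    - {"offset": [0, 0, -0.2], "spin": 0}
    - {"offset": [0, 0, -0.4], "spin": 0}
    - {"offset": [0, 0, -0.6], "spin": 0}

```text
time_s: 11.47
eef_pos: [624.4, 141.4, 126.5]
ee_rot: [0.001, 0.095, 0.996, 0.0]
force: [-2.2, -0.4, 7.1]
grip_width: -0.001
grip_force: 3.8
```

Call:
send_rows:
  targets:
    - {"offset": [0, 0, -0.2], "spin": 0}
    - {"offset": [0, 0, -0.3], "spin": 0}
    - {"offset": [0, 0, -0.3], "spin": 0}

```text
time_s: 11.72
eef_pos: [624.2, 141.3, 122.6]
ee_rot: [0.001, 0.095, 0.995, 0.0]
force: [2.3, -0.8, 4.2]
grip_width: -0.002
grip_force: 1.9
```

Call:
send_rows:
  targets:
    - {"offset": [0, 0, -0.2], "spin": 0}
    - {"offset": [0, 0, -0.3], "spin": 0}
    - {"offset": [0, 0, -0.3], "spin": 0}

```text
time_s: 11.97
eef_pos: [624.1, 141.3, 120.0]
ee_rot: [0.001, 0.095, 0.995, 0.0]
force: [-0.0, -0.2, 10.2]
grip_width: -0.001
grip_force: 5.1
```

Call:
send_rows:
  targets:
    - {"offset": [0, 0, -0.1], "spin": 0}
    - {"offset": [0, 0, -0.2], "spin": 0}
    - {"offset": [0, 0, -0.2], "spin": 0}

```text
time_s: 12.22
eef_pos: [624.2, 141.3, 119.9]
ee_rot: [0.002, 0.095, 0.996, 0.0]
force: [-6.3, -1.5, 23.0]
grip_width: -0.002
grip_force: 11.2
```

It hit a firm stop at deck height (119.9 mm, 23 N), so it looks seated. I'll lift away and check.

Call:
send_rows:
  targets:
    - {"offset": [0, 0, 2], "spin": 0}
    - {"offset": [0, 0, 5], "spin": 0}
    - {"offset": [-3, 0.6, 8.5], "spin": 0}
    - {"offset": [-6.5, 1.2, 12], "spin": 0}
    - {"offset": [-10, 1.9, 15], "spin": 0}
    - {"offset": [-12, 2.3, 16], "spin": 0}
    - {"offset": [-12, 2.3, 16], "spin": 0}

```text
time_s: 12.8
eef_pos: [500.5, 165.9, 281.6]
ee_rot: [0.003, 0.094, 0.996, 0.001]
force: [-0.0, -0.3, 0.6]
grip_width: 0.001
grip_force: 0.0
```

```bash
python3 m.py w11 104; python3 - <<'E'
import cv2; p=cv2.imread('pics/w11.png'); cv2.imwrite('pics/w11c.png',cv2.resize(p[90:340,140:400],None,fx=2.3,fy=2.3))
E
```

```text
[500.48298335 165.92050294 281.63021241] [-0.03091696 -0.30514968  0.57101774] 0.0008529740451421135 12.8
tcp caddy -89.9723875876258 1.250928655454306
plate z(dx,y,1)= [-8.40000e-02  4.00000e-03  1.24311e+02] 981
plate [-50.7 -33.8  -6.7] [-32.5  15.4  35.6] [118.  119.4 120.8]
```

View pics/w11c.png

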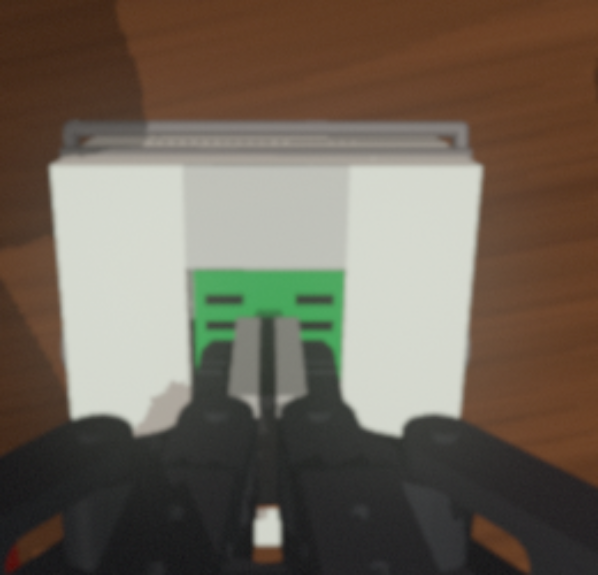

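The crop shows the lip end flush with the ledge at crop (268,270), but the fingers hide the rear. I'll check the rear from the fixed cameras.

```bash
python3 - <<'E'
from h import *
yaw=-.19;o=np.array([587.3,148.7])
for n in('top','side'):
    s,p,d=cap(n); W=cloud(n,s,d); cv2.imwrite(f'pics/{n}12.png',p[...,::-1])
    h=cv2.cvtColor(p,cv2.COLOR_RGB2HSV); dd=W[...,:2]-o
    x=dd@[np.cos(yaw),np.sin(yaw)]; y=dd@[-np.sin(yaw),np.cos(yaw)]; z=W[...,2]
    G=(h[...,0]>45)&(h[...,0]<80)&(h[...,1]>100)&(abs(y)<40)&(abs(x)<70); P=G&(abs(y)>12)
    for a in range(-60,60,15):
        m=P&(x>=a)&(x<a+15)
        if m.sum()>3: print(n,a,m.sum(),np.median(z[m]).round(1))
    O=(h[...,0]>5)&(h[...,0]<18)&(h[...,1]>150)&(abs(y)<40)&(x>30)&(x<90)
    D=(abs(y)>45)&(abs(y)<90)&(abs(x)<60)&(h[...,1]<60); print('orange',np.median(x[O]),np.percentile(x[O],[5,95]),np.median(z[O]),'deck',np.median(z[D]))
a=cv2.imread('pics/top12.png')[120:220,140:240]; b=cv2.imread('pics/side12.png')[130:215,170:270]
cv2.imwrite('pics/chk.png',np.hstack([cv2.resize(a,(400,400),interpolation=2),cv2.resize(b,(400,400),interpolation=2)]))
E
```

```text
top -60 12 120.6
top -45 30 120.3
top -30 40 119.9
top -15 42 119.6
top 0 46 119.9
top 15 42 120.2
top 30 60 120.5
top 45 36 117.1
orange 60.282839059701075 [53.97691526 71.82743449] 125.71522920751431 deck 120.29304205309234
side -60 14 119.6
side -45 37 119.4
side -30 31 119.0
side -15 22 118.2
side 0 25 118.2
side 15 32 119.6
side 30 34 119.2
side 45 8 117.4
orange 58.37671375440806 [52.98728462 68.52454921] 123.79700932662342 deck 118.95737513242295
```

View pics/chk.png

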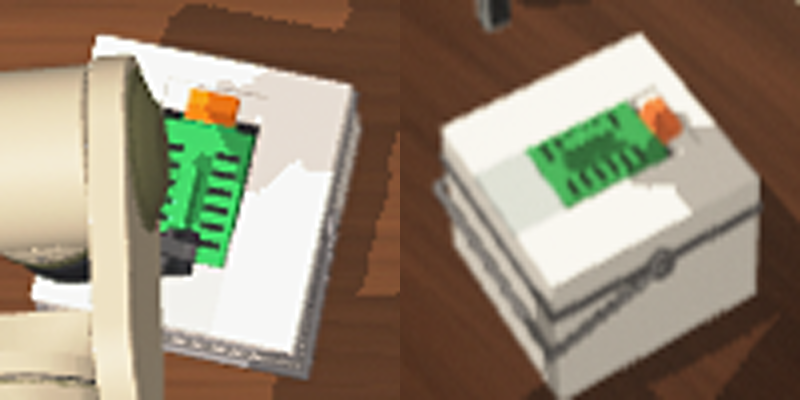

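Both views show the cover flat at deck height, about 120 mm front and rear, with the orange catch (nose at about x 53) over the rear tab. The robot is clear, so I'm handing in.

```bash
python3 -c "
from rig import ctrl
print(ctrl.finish_job())"
```

```text
the job is handed in; nothing more can be done
None
```

The green cover is hooked under the slot ledge and snapped under the orange catch. It lies flat and flush and has been let go of, no other kitchen things were moved, and the job was handed in at about 13 s of the 48 s allowed.

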